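# Fit and press home a shelf label holder in the teaching lab

## Robot

A 6-joint arm with a two-finger parallel gripper is mounted at the origin on the work surface. World frame = base frame: x ahead of the robot, y to its left, z up, the work surface at z = 0. Lengths are in mm, angles in rad, forces in N, time in s.
With the tool pointing down it reaches from about 300 to 775 mm from the base axis. Payload 14.6 kg.
Tool frame: the origin (TCP) lies on the centre line of the jaws, within the pads' length; the fingertips stand 8 mm ahead of it and the grasp point (between the pads) lies 11 mm behind it; z points along the fingers, y is the direction in which the jaws open and shut (so a half turn about z gives the same grasp; the last joint's range is limited). The gripper opens to 94 mm and grips with 3 to 60 N. Pads are 16 mm wide; open, the fingers measure 119 mm over their backs; the gripper's body (75 mm by 177 mm) begins 78 mm behind the grasp point.
Start: joints at [1.065, 0.3, 1.521, -0, 1.321, -0.067], TCP at [233.666, 497.885, 213.446] pointing down, gripper open.
Joint ranges: [-3.03, 3.03], [-0.79, 2.21], [0.23, 2.52], [-1.04, 4.18], [0, 3.07], [-2.55, 2.55]. Speed limits (rad/s): [2.22, 2.22, 2.57, 3.14, 3.14, 3.14].

## Interface

Orientations are given as [roll, pitch, yaw] about the fixed x, y, z axes, in that order (R = Rz(yaw) Ry(pitch) Rx(roll)).
In Python, from cell import read_state, cams, manip gives the robot as it stands.
- The arm moves only by the shell command python3 -m handwheel 'ROWS' [OPENING] [FORCE]. ROWS is JSON, a list of rows, each a list of 4 numbers: the shift along the tool's x, y, z in m, then the turn about the tool's z in degrees. In form: [[dx, dy, dz, turn], ...]. A call has 1 to 5 rows; each row is the pose to reach, as a shift and turn from the pose measured when the call began, along the tool's axes at that moment; what a row does not reach only later rows make up. A row lasts 1/8 s, in which the tool goes at most 62.5 mm and 10.7 degrees, less where a joint would pass 70% of its speed; a pose out of reach is approached as far as the arm can. A call with a gripper value outside its range is refused whole. OPENING is the closure, from 0 (fully open) to 1 (shut), set as the call begins (- or left out, the last holds). The fingers move at their own pace and stop on an object; FORCE is the grip in N (left out, the last holds). Time passes only in rows, so rows that repeat a pose let the fingers close. It gives the time, the measured TCP pose, the force and the opening at its end, in the units of the state.
- read_state(): the state, without advancing time (a new reading comes with each control period).
- cams.camera(name): name is "scene" or "side" or "wrist"; returns the picture (420x560x3 uint8, red, green, blue); there is no depth.
- cams.get_calibration(name): a dict with "vertical_fov" (degrees; the focal length in pixels is half the picture's height over the tangent of half this angle, whatever the lens; pixels are square), "cx", "cy" (the principal point, pixels), "R" (3x3) and "t" (3): a world point X has camera coordinates R X + t. Camera axes: x right, y down, z forward; pixel columns grow to the right and rows downward; lengths in mm; the calibration is good to about 2 mm. A picture is of the moment at which its call begins: read the wrist's pose just before it. get_calibration takes no time and is no camera call; for the wrist camera it gives the pose at the moment of the call.
- manip.sign_off(): hands the job in, once; it reports no verdict.
The state is a dict: "clock": time; "joints": joint angles; "qd": joint speeds; "effort": joint torques, N m; "eef_pos": TCP position; "eef_rot": TCP orientation; "wrist_force": force on the tool from outside, world axes, zero at the start; "moment": the same for the moment, N m; "finger_gap": finger opening in mm.
Only numpy, scipy, OpenCV 4.12 (cv2) and the standard library are available. Lean on these libraries where they do the work, as an engineer would, in place of code of your own. Each camera call takes 0.05 s, during which the arm holds its last target. There are 200 camera calls.

## Task

Fold the clear cover of the small bench shelf up by its tab until it stands straight up and stays there. Then take the label holder with the blue card out of the bamboo stand and push its tongue down behind the shelf's front lip until it is fully home, card facing out to the front, centred on the bay of the blue-capped jar. Do not let go: finish while still holding the holder pressed firmly down (but not crushed) on the channel floor, so that its adhesive can take, and leave everything else where it is.

Things in the scene. Friction and masses are not known exactly. Their poses are not given: they have to be found in the camera images.
- shelf: Small white bench shelf, fixed, 160 mm deep (x), 330 mm wide (y). Origin: centre of the footprint at bench level; its front faces its -x, roughly towards the robot; z up. Board top 40 mm up; side cheeks and back wall up to 105 mm, front open. Two dividers 22 mm high at y = +-50 mm make three bays centred at y = -100, 0, +100 mm, with one jar in each, at x = +18 to +32 mm.
- channel_floor: Grey rigid floor strip, 8 x 330 mm, of the label channel along the shelf's front edge; origin 1 mm below the middle of its top face, which is at shelf x = -84, z = 21 mm. The slot above it is 8 mm wide, open at the top: behind is the board's edge (x = -80, top z = 40), in front the aluminium lip (inner face x = -88, upright to z = 37, rim flared out to x = -93, z = 41).
- cover (a joint): Angle of the shelf's clear, blue-framed cover about its back edge: 0 = closed (it hides the label channel), 1.57 = straight up, stop at 2.3. Its front edge swings up and back. Stiff friction hinge: stays where it is left, moves at 2 to 3 N at the tab. Cover 186 mm from hinge to front edge, 330 mm wide, 4 mm thick, about 200 g, with a 20 mm skirt turned down at its front edge.
- cover_hinge (a point): Point on the cover's hinge axis at mid width (shelf x = +83 mm, y = 0, z = 108 mm). The axis runs along the shelf's y.
- cover_tab (a point): Grip point on the cover's blue finger tab, 210 mm from the hinge axis, in the mid plane of the cover sheet. Tab 40 mm wide (shelf y), 8 mm thick, sticking out 34 mm from the middle of the cover's front edge (186 to 220 mm from the hinge). It can be pinched across its width from above and then pivots between the fingers, or be lifted from below.
- stand: Bamboo block, fixed, 180 mm (its x) x 85 mm (its y) x 26 mm high; origin at the centre of its underside. Three slots at x = -60, 0, +60 mm hold three upright label holders, whose shoulders rest on its top.
- blue_holder: Clear label holder with blue card and top edge, 50 g. Origin: middle of its tongue's lower edge; z up, y along its width, -x the way the card faces (in the stand roughly to the robot). Tongue 52 wide, 4 thick, 22 mm high; above it the body, 60 wide, 14 thick (x = -9 to +5), z = 22 to 67 mm: grip it from above across thickness or width. When home its shoulders are 3 mm above the board.
- blue_face (a point): Centre of the blue holder's card face, 9 mm in front (its -x) of the origin's vertical and 44.5 mm up.
- yellow_holder: Clear label holder with a yellow card and yellow top edge. Same shape and frame as the blue one; leave it in the stand.
- red_holder: Clear label holder with a red card and red top edge. Same shape and frame as the blue one; leave it in the stand.
- blue_jar: White plastic jar with a blue cap, 42 mm diameter, 54 mm high; origin at the centre of its underside. It stands in one of the three bays of the shelf. Leave alone.
- yellow_jar: White plastic jar with a yellow cap, 42 mm diameter, 54 mm high; origin at the centre of its underside. It stands in one of the three bays of the shelf. Leave alone.
- red_jar: White plastic jar with a red cap, 42 mm diameter, 54 mm high; origin at the centre of its underside. It stands in one of the three bays of the shelf. Leave alone.
- black_burner: Black hand burner can, 66 mm diameter, 193 mm high, on the bench; origin under its centre. Leave alone.
- red_burner: Red hand burner can, same size. Leave alone.
- dish: Closed Petri dish, 93 mm diameter, 13 mm high, on the bench. Leave alone.
- marker: White marker pen with purple cap, 135 mm long along its x, 15 mm thick, lying on the bench. Leave alone.
Mind the look-alikes: they are no part of the job. Leave any green look-alike of the blue_holder alone.

How it is judged:
By the outcome, as a careful person would: the job done as asked, in the order asked, and still so for the second after the job is handed in, while the arm keeps its last pose, push and grip.
It also fails if it takes over 72 s, if anything falls off the work surface, if the arm or the gripper's body presses on something with over 40 N, if the wrist force passes 120 N, or if a joint passes its speed limit or range.

## Working session

There is one attempt and no reset: what is moved stays moved. The work goes in short steps, Python scripts to look and compute and a shell command to move; the robot and the scene stay as the last step left them, time stands still between calls to the robot, and variables do not carry over. Pictures are saved under pics/ and viewed, about 8 in all and at most 12, crops included, and the job is handed in when it is done.

```bash
mkdir -p pics
cat > h.py <<'E'
import numpy as np,cv2
from cell import read_state,cams,manip
from scipy.spatial.transform import Rotation as Ro
def K(n):
    c=cams.get_calibration(n);f=210/np.tan(np.radians(c["vertical_fov"])/2)
    return f,c["cx"],c["cy"],np.array(c["R"]),np.array(c["t"])
def proj(k,X):
    f,cx,cy,R,t=k;p=np.atleast_2d(X)@R.T+t;return np.c_[f*p[:,0]/p[:,2]+cx,f*p[:,1]/p[:,2]+cy]
def ray(k,uv):
    f,cx,cy,R,t=k;d=R.T@np.array([(uv[0]-cx)/f,(uv[1]-cy)/f,1]);return -R.T@t,d/np.linalg.norm(d)
def onz(k,uv,z):
    o,d=ray(k,uv);return o+d*(z-o[2])/d[2]
def tri(ks,uvs):
    A=0;b=0
    for k,u in zip(ks,uvs):
        o,d=ray(k,u);P=np.eye(3)-np.outer(d,d);A=A+P;b=b+P@o
    return np.linalg.solve(A,b)
def tool(P=None):
    s=read_state();R=Ro.from_euler('xyz',s["eef_rot"]).as_matrix();p=np.array(s["eef_pos"])
    return p,R,s
def shot(n,f):
    k=K(n);im=cams.camera(n);cv2.imwrite('pics/'+f,cv2.cvtColor(im,cv2.COLOR_RGB2BGR));return k,im
E
python3 - <<'E'
from h import *
ims=[]
for n in("scene","side","wrist"):
    k,im=shot(n,n+"0.png");print(n,k[0],k[1],k[2],(-k[3].T@k[4]).round());ims.append(im)
print(read_state())
E
```

```text
scene 465.7188349757126 273.8289840378391 209.890113684462 [1060.  768.  706.]
side 425.6629078139423 287.092607942023 207.6109774549478 [ -15. -569.  860.]
wrist 297.2920533408692 276.2921452891543 215.97988346048263 [170. 528. 384.]
{'clock': 0.15, 'joints': array([ 1.06538199e+00,  3.00348820e-01,  1.52143414e+00, -4.22350970e-05,
        1.32068559e+00, -6.66156926e-02]), 'qd': array([ 0.00135172, -0.00104167, -0.00243115, -0.00047063, -0.0013284 ,
        0.0005118 ]), 'effort': array([-2.38125394e-03, -5.31963837e+01, -3.52820921e+01,  7.07505341e-02,
        2.35531863e-02, -6.77045978e-05]), 'eef_pos': array([233.59712261, 497.71906124, 213.01556012]), 'eef_rot': array([-3.14071597e+00, -1.74845803e-05,  2.70280447e+00]), 'wrist_force': array([-0.10544063,  0.71665665,  0.24097599]), 'moment': array([-0.03198207, -0.01609899,  0.07918336]), 'finger_gap': 94.20282188492278}
```

View pics/scene0.png

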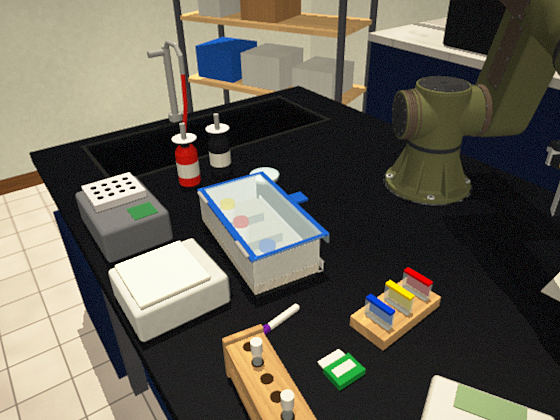

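View pics/side0.png

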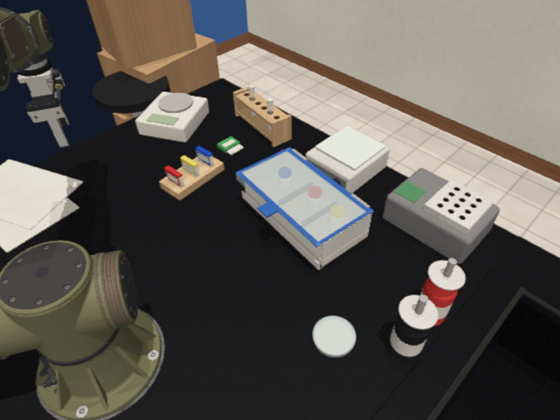

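The scene view shows the cover closed, with its tab at (298,198). In the stand, blue is nearest the camera at (379,307), then yellow and red. The side view agrees: tab (268,210), blue holder (205,156), and the blue jar in the bay nearest the stand (285,172). Next I'll triangulate.

Run:
```python
from h import *
def load(n): return cv2.cvtColor(cv2.imread(f'pics/{n}0.png'),cv2.COLOR_BGR2HSV)
rois={"scene":(190,165,340,300),"side":(230,140,380,250)}
for n in rois:
    h=load(n);k=K(n)
    m=cv2.inRange(h,(105,140,70),(125,255,255))
    x0,y0,x1,y1=rois[n];mm=np.zeros_like(m);mm[y0:y1,x0:x1]=m[y0:y1,x0:x1]
    nn,l,st,c=cv2.connectedComponentsWithStats(mm);i=1+st[1:,4].argmax()
    pts=np.argwhere(l==i)[:,::-1].astype(np.int32)
    hull=cv2.convexHull(pts)
    print(n,'cover',cv2.approxPolyDP(hull,3,True)[:,0].tolist())
    for col,lo,hi in(("blue",(105,140,70),(125,255,255)),("yel",(22,140,100),(35,255,255)),("red",(0,160,100),(6,255,255)),("red2",(172,160,100),(180,255,255))):
        m=cv2.inRange(h,lo,hi);r=(345,260,445,330) if n=="scene" else (155,140,225,200)
        q=np.argwhere(m[r[1]:r[3],r[0]:r[2]])[:,::-1]+[r[0],r[1]]
        if len(q)>5: print(col,len(q),q.mean(0).round(1),cv2.approxPolyDP(cv2.convexHull(q.astype(np.int32)),1.5,True)[:,0].tolist())
a=cv2.imread('pics/scene0.png')[160:345,190:450];b=cv2.imread('pics/side0.png')[130:265,155:385]
cv2.imwrite('pics/z0.png',np.vstack([cv2.resize(a,(390*2-10,555))[:340],]) if 0 else np.hstack([cv2.resize(a,None,fx=1.5,fy=2.2)[:, :390],cv2.resize(b,None,fx=1.7,fy=3.0148)[:407,:391]]))
```

```text
scene cover [[329, 234], [251, 261], [197, 189], [262, 172], [305, 195]]
blue 233 [379.5 304.1] [[394, 312], [389, 315], [365, 298], [371, 293], [394, 310]]
yel 245 [399.3 289.9] [[414, 295], [411, 300], [381, 299], [378, 297], [386, 281], [389, 279]]
red 192 [418.2 276.4] [[432, 281], [428, 286], [406, 273], [404, 269], [410, 268]]
red2 24 [416.6 274.9] [[432, 283], [426, 284], [405, 272], [405, 269], [411, 268], [428, 278]]
side cover [[373, 210], [315, 245], [266, 216], [236, 172], [290, 147]]
blue 96 [203.4 150.6] [[212, 154], [205, 155], [195, 149], [195, 147], [199, 145]]
yel 62 [186.8 160.4] [[196, 164], [194, 166], [187, 164], [180, 157], [185, 155]]
red 99 [172.3 171.2] [[181, 174], [177, 177], [167, 172], [164, 167], [170, 166]]
```

Run:
```python
from h import *
ks=[K("scene"),K("side")]
for nm,a,b in [("FL",(328,235),(237,173)),("FR",(262,173),(316,243)),("BL",(251,261),(290,148)),("BR",(198,189),(372,210)),
 ("tab",(305,195),(264,213)),("blue",(379.5,304.1),(203.4,150.6)),("yel",(396,287),(187,160)),("red",(418,276.4),(172.3,171.2))]:
    X=tri(ks,[a,b]);print(nm,X.round(1),[(proj(k,X)[0]-u).round(1).tolist() for k,u in zip(ks,(a,b))])
```

```text
FL [514.6 147.9 109.5] [[-0.2, 0.0], [-0.2, 0.0]]
FR [ 477.4 -171.7  112.1] [[-0.2, -0.0], [-0.2, 0.0]]
BL [695.8 123.3 107.8] [[-0.1, -0.0], [-0.1, 0.0]]
BR [ 653.8 -199.6  111. ] [[-0.0, -0.0], [-0.0, 0.0]]
tab [457.4 -14.4 112.1] [[-1.7, -0.1], [-1.7, 0.2]]
blue [541.4 337.1  69.4] [[0.6, -0.1], [0.4, 0.0]]
yel [479.9 326.9  73.5] [[3.0, -0.4], [2.0, 0.2]]
red [420.2 325.2  68.6] [[0.6, -0.1], [0.4, 0.1]]
```

```bash
cat >> h.py <<'E'
HX=np.array([677.7,-36.3,108.]);YAW=-0.122
def S(x,y,z,yaw=YAW):  # shelf->world
    c,s=np.cos(YAW),np.sin(YAW);o=HX-[83*c,83*s,108];return o+[c*x-s*y,s*x+c*y,z]
def delta(P,ang=None):
    p,R,s=tool();d=R.T@(np.array(P)-p)/1000;print('d',d.round(4),end=' ')
    if ang is not None:
        a=np.arctan2(R[1,1],R[0,1]);t=-(np.degrees(ang-a)+90)%180-90 if 0 else -((np.degrees(ang-a)+90)%180-90);print('turn',round(t,1),end='')
    print()
E
python3 -c "
from h import *
print(S(0,0,0))
delta(S(-127,0,200),YAW+np.pi/2)"
```

```text
[595.31692024 -26.19910054   0.        ]
d [-0.4294 -0.3602  0.0133] turn -18.2
```

```bash
python3 -m handwheel '[[-0.04,-0.034,0.001,-4],[-0.09,-0.073,0.003,-8],[-0.135,-0.112,0.004,-12],[-0.18,-0.15,0.005,-16],[-0.22,-0.185,0.006,-18.2]]' 0 20
python3 -c "
from h import *
delta(S(-127,0,200),YAW+np.pi/2)"
```

```text
clock: 0.78
eef_pos: [354.5, 234.9, 207.2]
eef_rot: [-3.141, -0.0, 3.022]
wrist_force: [1.3, -0.3, 0.1]
finger_gap: 94.0
d [-0.1432 -0.2302  0.0073] turn 0.1
```

```bash
python3 -m handwheel '[[-0.03,-0.047,0.002,0],[-0.06,-0.094,0.003,0],[-0.09,-0.14,0.005,0],[-0.12,-0.187,0.006,0],[-0.1435,-0.23,0.007,0]]'
python3 -m handwheel '[[0,0,0,0],[0,0,0,0]]'
python3 -c "
from h import *
delta(S(-127,0,97),YAW+np.pi/2)
k,im=shot('wrist','w1.png')
print(proj(k,[S(-127,0,108),S(-103,0,108),S(-103,165,108),S(83,165,108),S(83,0,108)]).round())"
```

```text
clock: 1.4
eef_pos: [470.1, -12.5, 200.2]
eef_rot: [-3.141, -0.0, 3.021]
wrist_force: [-0.2, 0.5, 0.8]
finger_gap: 93.9
clock: 1.65
eef_pos: [469.8, -12.2, 200.0]
eef_rot: [-3.141, -0.001, 3.021]
wrist_force: [0.2, -0.1, 1.0]
finger_gap: 94.0
d [0.0006 0.0015 0.103 ] turn 0.1
[[278. 220.]
 [278. 245.]
 [455. 245.]
 [430. 407.]
 [278. 407.]]
```

View pics/w1.png

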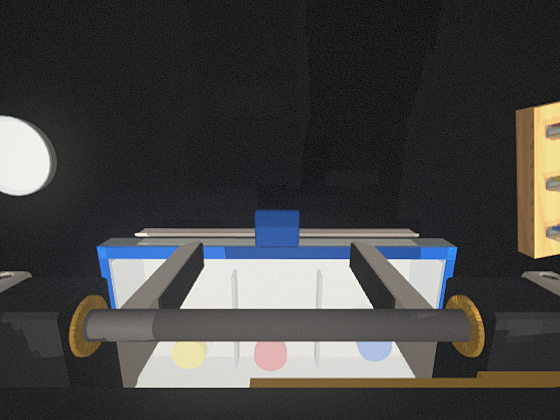

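The tab spans u 255–299, v 210–246 in the wrist view. Its centre is within 1 px of the prediction, so I'll go straight down and pinch it.

```bash
python3 -m handwheel '[[0,0.001,0.03,0],[0,0.001,0.06,0],[0,0.001,0.085,0],[0,0.0015,0.1,0],[0,0.0015,0.103,0]]' 0 20
python3 -m handwheel '[[0,0,0,0],[0,0,0,0],[0,0,0,0],[0,0,0,0],[0,0,0,0]]' 0.65 20
python3 -m handwheel '[[0,0,0,0],[0,0,0,0],[0,0,0,0]]' 0.65 20
python3 -c "
from h import *
p,R,s=tool();print((R.T@[0,0,1]).round(3))
# arc in tool axes relative to now, grasp point r=210
g=p-11*R[:,2]*1; 
ex=np.array([np.cos(YAW),np.sin(YAW),0]);v=g-HX;r=np.hypot(v@ex,v[2]);a0=np.arctan2(v[2],-v@ex);print('r',r,a0,'gap',s['finger_gap'])
for a in np.linspace(a0,np.pi/2,17): 
  q=ex*(-r*np.cos(a)+r*np.cos(a0))+[0,0,r*(np.sin(a)-np.sin(a0))];print(round(a,2),(R.T@q/1000).round(4))"
```

```text
clock: 2.33
eef_pos: [469.7, -9.7, 96.8]
eef_rot: [-3.141, -0.001, 3.023]
wrist_force: [-0.3, 0.5, 0.0]
finger_gap: 93.9
clock: 2.95
eef_pos: [469.7, -9.8, 96.9]
eef_rot: [-3.141, -0.001, 3.023]
wrist_force: [0.5, 0.1, 0.2]
finger_gap: 47.7
clock: 3.32
eef_pos: [469.4, -11.8, 96.8]
eef_rot: [-3.137, -0.002, 3.023]
wrist_force: [-1.9, -19.4, 0.4]
finger_gap: 39.7
[ 0.002 -0.004 -1.   ]
r 209.7285059423087 -0.0010652038430117702 gap 39.71260024275701
-0.0 [0. 0. 0.]
0.1 [-0.001  -0.0001 -0.0206]
0.2 [-0.0039 -0.0002 -0.041 ]
0.29 [-0.0089 -0.0003 -0.0609]
0.39 [-0.0158 -0.0004 -0.0804]
0.49 [-0.0245 -0.0005 -0.099 ]
0.59 [-0.0351 -0.0006 -0.1167]
0.69 [-0.0473 -0.0007 -0.1333]
0.78 [-0.0611 -0.0008 -0.1485]
0.88 [-0.0763 -0.0009 -0.1624]
0.98 [-0.0929 -0.001  -0.1747]
1.08 [-0.1105 -0.0011 -0.1853]
1.18 [-0.1291 -0.0012 -0.1942]
1.28 [-0.1485 -0.0013 -0.2011]
1.37 [-0.1684 -0.0014 -0.2062]
1.47 [-0.1888 -0.0015 -0.2092]
1.57 [-0.2094 -0.0016 -0.2103]
```

```bash
python3 -m handwheel '[[0,-0.002,0,0],[0,-0.0025,0,0]]' 0.65 20
python3 -m handwheel '[[-0.001,-0.0005,-0.02,0],[-0.004,-0.0005,-0.041,0],[-0.009,-0.0005,-0.061,0],[-0.016,-0.0005,-0.08,0],[-0.0245,-0.0005,-0.099,0]]'
python3 -c "
from h import *
p,R,s=tool();print(s['wrist_force'],s['finger_gap'])
g=p-11*R[:,2]
ex=np.array([np.cos(YAW),np.sin(YAW),0]);v=g-HX;r=np.hypot(v@ex,v[2]);a0=np.arctan2(v[2],-v@ex);print('r',r,a0)
for a in np.linspace(a0,np.pi/2,12): 
  q=HX+ex*(-210*np.cos(a))+[0,0,210*(np.sin(a))]-g;q-=(q@[-ex[1],ex[0],0])*np.array([-ex[1],ex[0],0]);print(round(a,2),(R.T@q/1000).round(4))"
```

```text
clock: 3.58
eef_pos: [469.3, -12.4, 96.7]
eef_rot: [-3.141, -0.002, 3.022]
wrist_force: [3.3, 21.2, -2.1]
finger_gap: 39.8
clock: 4.2
eef_pos: [493.9, -15.1, 195.9]
eef_rot: [3.141, -0.002, 3.023]
wrist_force: [7.3, 4.4, -7.7]
finger_gap: 39.2
[ 7.29974283  4.39355296 -7.70350067] 39.245131780795546
r 209.77816854742952 0.49084538318844684
0.49 [ 0.0002  0.     -0.0001]
0.59 [-0.0104 -0.     -0.0178]
0.69 [-0.0226 -0.     -0.0344]
0.79 [-0.0364 -0.0001 -0.0497]
0.88 [-0.0517 -0.0001 -0.0635]
0.98 [-0.0682 -0.0001 -0.0759]
1.08 [-0.0859 -0.0002 -0.0865]
1.18 [-0.1045 -0.0002 -0.0953]
1.28 [-0.1239 -0.0003 -0.1023]
1.37 [-0.1438 -0.0003 -0.1074]
1.47 [-0.1642 -0.0004 -0.1104]
1.57 [-0.1848 -0.0005 -0.1115]
```

```bash
python3 -m handwheel '[[-0.0105,0,-0.018,0],[-0.0225,0,-0.0345,0],[-0.0365,0,-0.05,0],[-0.0515,0,-0.0635,0],[-0.068,0,-0.076,0]]'
python3 -m handwheel '[[-0.0175,0,-0.0105,0],[-0.0365,0,-0.0195,0],[-0.0555,0,-0.0265,0],[-0.0755,0,-0.0315,0],[-0.096,0,-0.0345,0]]'
cat >> h.py <<'E'
def arc(ae):
    p,R,s=tool();print(s['wrist_force'],s['finger_gap'])
    g=p-11*R[:,2];ex=np.array([np.cos(YAW),np.sin(YAW),0]);ey=np.array([-ex[1],ex[0],0]);v=g-HX;r=np.hypot(v@ex,v[2]);a0=np.arctan2(v[2],-v@ex);print('r',r,a0)
    q=HX+ex*(-210*np.cos(ae))+[0,0,210*(np.sin(ae))]-g;q-=(q@ey)*ey;print((R.T@q/1000).round(4))
E
python3 -c "
from h import *
arc(np.pi/2)"
```

```text
clock: 4.82
eef_pos: [561.6, -23.4, 271.4]
eef_rot: [3.141, -0.004, 3.023]
wrist_force: [2.0, -0.7, -7.9]
finger_gap: 39.7
clock: 5.45
eef_pos: [657.2, -35.2, 305.2]
eef_rot: [3.141, -0.006, 3.022]
wrist_force: [-3.0, -1.7, -1.3]
finger_gap: 39.8
[-2.97881991 -1.68312592 -1.28544218] 39.81957947660261
r 209.2369152584521 1.4732047005588227
[-0.0204 -0.0001 -0.0019]
```

```bash
python3 -m handwheel '[[-0.01,0,-0.0015,0],[-0.0205,0,-0.002,0],[-0.0205,0,-0.002,0],[-0.0205,0,-0.002,0]]'
python3 -c "
from h import *
arc(np.pi/2)
for n in ('scene','side'):
  k,im=shot(n,n+'1.png');print(proj(k,[S(83,0,318),S(83,165,294),S(83,-165,294),S(83,165,108),S(83,-165,108)]).round().tolist())
a=cv2.imread('pics/scene1.png')[100:300,170:370];b=cv2.imread('pics/side1.png')[70:270,220:420]
cv2.imwrite('pics/z1.png',cv2.resize(np.hstack([a,b]),None,fx=2,fy=2))"
```

```text
clock: 5.95
eef_pos: [677.4, -37.6, 306.5]
eef_rot: [3.141, -0.006, 3.022]
wrist_force: [2.5, -1.0, -6.0]
finger_gap: 40.0
[ 2.52896018 -1.00356382 -5.98960972] 40.03126351257379
r 209.48076105194963 1.5704088315193878
[-0.0001 -0.     -0.0005]
[[212.0, 137.0], [246.0, 182.0], [188.0, 122.0], [251.0, 262.0], [197.0, 190.0]]
[[333.0, 108.0], [289.0, 89.0], [385.0, 150.0], [289.0, 147.0], [373.0, 210.0]]
```

View pics/z1.png

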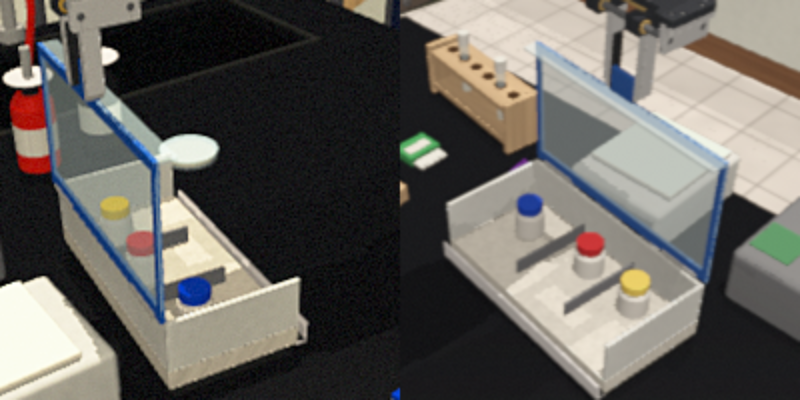

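The cover stands upright: its top corners are within about 3 px of the predicted vertical. I'll release it, rise and go to the stand.

```bash
python3 -m handwheel '[[0,0,0,0],[0,0,0,0],[0,0,0,0],[0,0,0,0]]' 0.3
python3 -m handwheel '[[0,0,-0.015,0],[0,0,-0.03,0],[0,0,-0.045,0],[0,0,-0.055,0],[0,0,-0.055,0]]'
python3 -c "
from h import *
delta([541-30,337-20,200],0.1)
for n in ('side',):
  k,im=shot(n,n+'2.png')
a=cv2.imread('pics/side1.png').astype(int);b=cv2.imread('pics/side2.png').astype(int)
k=K('side')
for i in (1,2):
  h=cv2.cvtColor(cv2.imread(f'pics/side{i}.png'),cv2.COLOR_BGR2HSV)[85:215,280:395];m=cv2.inRange(h,(105,140,70),(125,255,255));q=np.argwhere(m);print(len(q),q.mean(0),q[:,0].min())"
```

```text
clock: 6.55
eef_pos: [677.3, -37.6, 306.7]
eef_rot: [3.141, -0.006, 3.022]
wrist_force: [0.1, -0.3, 1.0]
finger_gap: 65.7
clock: 7.18
eef_pos: [677.8, -37.7, 362.8]
eef_rot: [3.141, -0.004, 3.022]
wrist_force: [-0.5, -0.3, -0.2]
finger_gap: 65.9
d [0.2071 0.3322 0.1638] turn 77.4
638 [77.05172414 50.19435737] 17
628 [76.90923567 49.99681529] 17
```

```bash
python3 -m handwheel '[[0.03,0.03,0,10],[0.06,0.07,0,20],[0.09,0.12,0.01,30],[0.12,0.17,0.03,40],[0.15,0.22,0.06,50]]' 0.3
python3 -c "
from h import *
delta([541-30,337,210],0.1)"
```

```text
clock: 7.85
eef_pos: [554.6, 197.8, 303.6]
eef_rot: [-3.138, -0.004, 2.144]
wrist_force: [1.2, 1.3, -0.6]
finger_gap: 66.0
d [0.1403 0.0392 0.094 ] turn 27.1
```

```bash
python3 -m handwheel '[[0.035,0.01,0.02,9],[0.07,0.02,0.045,18],[0.105,0.03,0.07,27],[0.14,0.039,0.094,27.1],[0.14,0.039,0.094,27.1]]' 0.45
python3 -m handwheel '[[0,0,0,0],[0,0,0,0]]'
python3 -c "
from h import *
p,R,s=tool();print(p,R.round(3).tolist())
k,im=shot('wrist','w2.png')
print(proj(k,[[541,337,71],[480,331,71],[420,325,71]]).round(), -k[3].T@k[4])"
```

```text
clock: 8.48
eef_pos: [509.3, 337.9, 207.4]
eef_rot: [-3.133, -0.0, 1.674]
wrist_force: [0.3, -0.7, -0.2]
finger_gap: 51.8
clock: 8.72
eef_pos: [509.7, 337.3, 207.9]
eef_rot: [-3.133, -0.0, 1.673]
wrist_force: [-0.1, -0.8, -0.3]
finger_gap: 52.0
[509.72042436 337.2716568  207.91038561] [[-0.102, 0.995, -0.008], [0.995, 0.102, -0.001], [0.0, -0.008, -1.0]]
[[307. 212.]
 [249. 212.]
 [193. 212.]] [503.83918082 407.39284124 379.38756141]
```

View pics/w2.png

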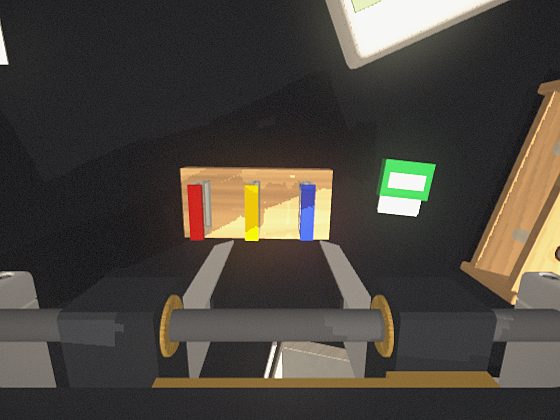

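Run:
```python
from h import *
k=K("wrist");h=cv2.cvtColor(cv2.imread('pics/w2.png'),cv2.COLOR_BGR2HSV)
C=[]
for n,lo,hi in(("blue",(105,140,70),(125,255,255)),("yel",(22,200,100),(35,255,255)),("red",(0,160,100),(6,255,255))):
    m=cv2.inRange(h,lo,hi);m[:170]=0;m[250:]=0;m[:,:180]=0;m[:,335:]=0
    if n=="yel": m[:,:240]=0;m[:,265:]=0
    q=np.argwhere(m)[:,::-1].astype(np.int32);x,y,w,hh=cv2.boundingRect(q);r=cv2.minAreaRect(q)
    b=cv2.boxPoints(r);W=np.array([onz(k,u,71) for u in b])
    print(n,len(q),(x,y,w,hh),r, W[:,:2].round(1).tolist(),W.mean(0).round(1))
```

```text
blue 700 (300, 185, 15, 56) ((306.8273620605469, 212.47076416015625), (12.727107048034668, 55.51277160644531), 2.4895529747009277) [[536.9, 305.6], [532.1, 366.2], [545.3, 367.0], [550.7, 306.4]] [541.2 336.3  71. ]
yel 724 (245, 185, 14, 56) ((251.5, 212.49998474121094), (12.999998092651367, 54.99999237060547), 0.0) [[477.9, 299.3], [473.3, 359.6], [486.8, 361.0], [492.0, 300.8]] [482.5 330.2  71. ]
red 776 (187, 185, 17, 56) ((195.30307006835938, 212.45538330078125), (55.74736785888672, 14.311264991760254), 86.8201675415039) [[412.6, 353.3], [427.4, 355.7], [433.2, 294.8], [417.6, 292.2]] [422.7 324.   71. ]
```

```bash
python3 -c "
from h import *
delta([541.2,336.3,45],0.1)"
```

```text
d [-0.0043  0.0325  0.1628] turn 0.1
```

```bash
python3 -m handwheel '[[-0.004,0.02,0.02,0],[-0.0043,0.0325,0.05,0],[-0.0043,0.0325,0.08,0],[-0.0043,0.0325,0.1,0],[-0.0043,0.0325,0.1,0]]' 0.45
python3 -c "
from h import *
delta([541.2,336.3,45],0.1)"
```

```text
clock: 9.4
eef_pos: [541.6, 335.4, 106.8]
eef_rot: [-3.132, 0.0, 1.672]
wrist_force: [-0.2, -0.3, 0.7]
finger_gap: 52.0
d [0.0009 0.0003 0.0618] turn 0.1
```

```bash
python3 -m handwheel '[[0.001,0,0.025,0],[0.001,0,0.045,0],[0.001,0.0003,0.058,0],[0.001,0.0003,0.062,0],[0.001,0.0003,0.062,0]]' 0.45
python3 -m handwheel '[[0,0,0,0],[0,0,0,0],[0,0,0,0],[0,0,0,0],[0,0,0,0]]' 0.9 35
python3 -m handwheel '[[0,0,0,0],[0,0,0,0]]'
```

```text
clock: 10.02
eef_pos: [541.4, 336.5, 45.2]
eef_rot: [-3.132, 0.0, 1.672]
wrist_force: [-0.1, 0.1, 1.3]
finger_gap: 51.7
clock: 10.65
eef_pos: [541.4, 336.5, 45.2]
eef_rot: [-3.132, 0.0, 1.672]
wrist_force: [-1.4, 0.1, -0.1]
finger_gap: 13.6
clock: 10.9
eef_pos: [541.4, 336.5, 45.3]
eef_rot: [-3.132, 0.0, 1.672]
wrist_force: [-0.1, -0.5, -0.2]
finger_gap: 14.1
```

```bash
python3 -m handwheel '[[0,0,-0.01,0],[0,0,-0.03,0],[0,0,-0.065,0],[0,0,-0.1,0],[0,0,-0.13,0]]'
python3 -c "
from h import *
print(S(-86,100,62.2));delta(S(-86,100,150),YAW)"
```

```text
clock: 11.52
eef_pos: [542.8, 336.7, 178.5]
eef_rot: [-3.134, -0.001, 1.672]
wrist_force: [0.3, 0.7, -1.6]
finger_gap: 13.8
[522.12589719  83.52361426  62.2       ]
d [-0.2498 -0.046   0.0286] turn 12.8
```

```bash
python3 -m handwheel '[[-0.045,-0.01,0,3],[-0.1,-0.02,0,6],[-0.155,-0.03,0,9],[-0.21,-0.04,0,12.7],[-0.25,-0.046,0,12.7]]'
python3 -m handwheel '[[0,0,0,0],[0,0,0,0],[0,0,0,0]]'
python3 -c "
from h import *
p,R,s=tool();print(p,s['wrist_force']);delta(S(-86,100,150),YAW)
for n in ('wrist','side','scene'): k,im=shot(n,n+'3.png')
k=K('side');print(proj(k,[S(-88,165,37),S(-88,-165,37),S(-86,100,155)]))
a=cv2.imread('pics/wrist3.png')[100:400,100:500];b=cv2.imread('pics/side3.png')[110:260,200:400];
cv2.imwrite('pics/z3.png',np.hstack([a,cv2.resize(b,(400,300))]))
"
```

```text
clock: 12.15
eef_pos: [522.1, 81.3, 180.4]
eef_rot: [-3.136, 0.001, 1.448]
wrist_force: [0.4, 0.0, -1.3]
finger_gap: 13.8
clock: 12.52
eef_pos: [522.2, 82.4, 180.8]
eef_rot: [-3.137, 0.0, 1.45]
wrist_force: [0.0, -0.0, 0.3]
finger_gap: 14.2
[522.17763227  82.35908512 180.7743559 ] [ 0.02110804 -0.03190062  0.25673744]
d [ 0.0012 -0.      0.0308] turn 0.1
[[242.58553326 190.15838774]
 [319.71492674 262.43212044]
 [253.85516745 169.4662234 ]]
```

View pics/z3.png

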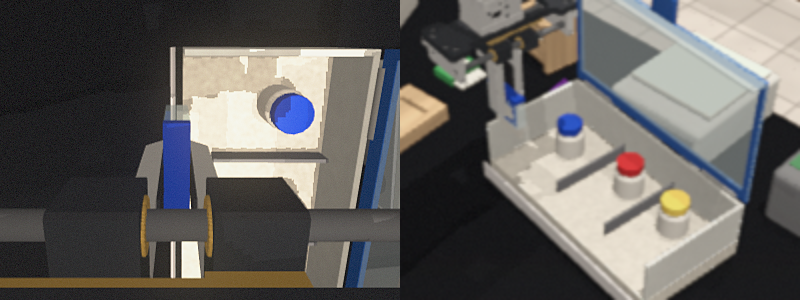

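Run:
```python
from h import *
k=K('wrist');im=cv2.imread('pics/wrist3.png');g=cv2.cvtColor(im,cv2.COLOR_BGR2GRAY)
for v in(160,180,195): print(v,[int(x) for x in g[v-2:v+3,262:300].mean(0)])
for v in(360,370): print(v,[int(x) for x in g[v-2:v+3,262:300].mean(0)])
for y in(155,130,0): print(y,[proj(k,S(a,y,b))[0].round(1).tolist() for a,b in((-93,41),(-88,37),(-84,21),(-80,40))])
print('div',[proj(k,S(a,50,62))[0].round(1).tolist() for a in(-60,20)],'cheek',proj(k,[S(0,165,105),S(-80,165,40)]).round(1).tolist())
print('divprof',[int(x) for x in g[245:270,330:345].mean(1)])
h=cv2.cvtColor(im,cv2.COLOR_BGR2HSV);m=cv2.inRange(h,(105,140,70),(125,255,255));m[:,:255]=0;m[:,300:]=0;m[:210]=0;m[305:]=0
q=np.argwhere(m)[:,::-1].astype(np.int32);print(cv2.boundingRect(q),cv2.minAreaRect(q))
p,R,s=tool();top=p+R@[0,0,45.2-71]
print('holder top pred',[proj(k,top+R@[a,b,0])[0].round(1).tolist() for a in(-30,30) for b in(-7,7)])
cv2.imwrite('pics/z4.png',cv2.resize(im[140:260,250:350],None,fx=5,fy=5,interpolation=cv2.INTER_NEAREST))
```

```text
160 [40, 39, 39, 40, 41, 40, 32, 54, 135, 203, 184, 166, 170, 106, 41, 48, 53, 54, 51, 43, 81, 176, 209, 204, 204, 204, 203, 204, 205, 206, 205, 196, 200, 198, 195, 195, 197, 195]
180 [42, 44, 44, 43, 42, 43, 38, 57, 137, 207, 187, 169, 171, 109, 46, 56, 60, 55, 53, 50, 104, 203, 205, 202, 200, 200, 203, 202, 205, 205, 205, 202, 202, 202, 202, 202, 203, 201]
195 [46, 49, 48, 46, 51, 50, 49, 47, 108, 196, 167, 159, 167, 114, 58, 56, 61, 62, 57, 53, 110, 213, 207, 202, 204, 204, 201, 199, 196, 202, 216, 216, 216, 217, 215, 214, 197, 205]
360 [45, 45, 46, 45, 46, 47, 41, 32, 100, 231, 245, 191, 198, 133, 47, 62, 63, 59, 42, 138, 253, 244, 241, 240, 239, 239, 239, 239, 239, 240, 239, 238, 238, 239, 240, 242, 248, 142]
370 [44, 42, 45, 45, 46, 45, 41, 27, 99, 230, 245, 191, 196, 135, 47, 60, 62, 57, 46, 146, 253, 243, 239, 238, 238, 239, 240, 239, 239, 240, 241, 241, 241, 241, 241, 242, 245, 251]
155 [[270.2, 154.9], [275.2, 154.7], [279.0, 154.1], [282.9, 154.9]]
130 [[270.4, 179.3], [275.2, 178.8], [278.9, 177.0], [282.8, 179.2]]
0 [[270.9, 292.0], [275.3, 290.3], [278.7, 283.9], [282.2, 291.6]]
div [[301.9, 258.5], [378.7, 258.7]] cheek [[383.5, 146.0], [283.0, 144.9]]
divprof [242, 243, 239, 214, 196, 207, 169, 96, 89, 93, 93, 92, 89, 96, 150, 177, 166, 219, 243, 242, 240, 241, 241, 241, 242]
(263, 221, 27, 84) ((276.0, 262.5), (83.0, 26.0), 90.0)
holder top pred [[264.0, 326.6], [289.1, 326.5], [262.8, 222.9], [290.3, 222.8]]
```

View pics/z4.png

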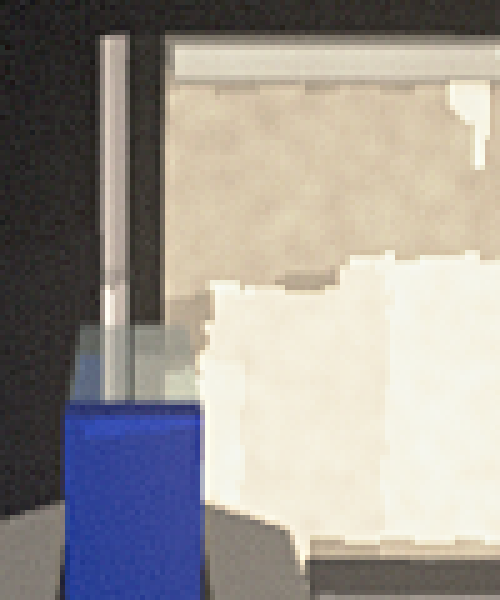

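```bash
python3 -m handwheel '[[-0.0013,0,0.025,0],[-0.0013,0,0.05,0],[-0.0013,0,0.075,0],[-0.0013,0,0.09,0],[-0.0013,0,0.09,0]]'
python3 -m handwheel '[[0,0,0,0],[0,0,0,0]]'
python3 -c "
from h import *
delta(S(-86,97.5,62.2),YAW);k,im=shot('wrist','w5.png')"
```

```text
clock: 13.3
eef_pos: [521.1, 81.0, 89.7]
eef_rot: [-3.134, 0.001, 1.45]
wrist_force: [-0.3, -0.5, 0.8]
finger_gap: 13.8
clock: 13.55
eef_pos: [521.5, 81.1, 90.5]
eef_rot: [-3.136, 0.001, 1.45]
wrist_force: [-0.6, 0.3, -1.4]
finger_gap: 13.7
d [0.     0.0005 0.0283] turn 0.1
```

```bash
python3 -m handwheel '[[0,0.0003,0.005,0],[0,0.0005,0.009,0],[0,0.0005,0.012,0],[0,0.0005,0.015,0],[0,0.0005,0.015,0]]'
python3 -c "
from h import *
delta(S(-86,97.5,62.2),YAW)"
```

```text
clock: 14.22
eef_pos: [521.7, 81.0, 75.2]
eef_rot: [-3.135, 0.001, 1.45]
wrist_force: [0.5, 0.4, -0.5]
finger_gap: 13.9
d [0.0001 0.0002 0.013 ] turn 0.1
```

Free in the slot, 6 mm in with no contact. Next I'll go to just above the floor, then press gently.

```bash
python3 -m handwheel '[[0,0,0.003,0],[0,0,0.006,0],[0,0,0.009,0],[0,0,0.011,0],[0,0,0.011,0]]'
python3 -m handwheel '[[0,0,0.001,0],[0,0,0.002,0],[0,0,0.002,0]]' 0.9 45
```

```text
clock: 14.85
eef_pos: [521.6, 81.0, 64.0]
eef_rot: [-3.135, 0.001, 1.45]
wrist_force: [-0.3, -0.4, -1.0]
finger_gap: 13.8
clock: 15.22
eef_pos: [521.6, 80.9, 62.2]
eef_rot: [-3.135, 0.001, 1.45]
wrist_force: [-0.7, -0.1, 3.0]
finger_gap: 13.5
```

```bash
python3 -m handwheel '[[0,0,0.0005,0],[0,0,0.001,0],[0,0,0.001,0]]'
python3 -m handwheel '[[0,0,0,0],[0,0,0,0]]'
```

```text
clock: 15.6
eef_pos: [521.7, 81.0, 62.1]
eef_rot: [-3.135, 0.001, 1.45]
wrist_force: [-5.1, -0.6, 13.7]
finger_gap: 13.8
clock: 15.85
eef_pos: [521.8, 81.0, 62.2]
eef_rot: [-3.136, 0.001, 1.45]
wrist_force: [-0.9, 0.6, 2.4]
finger_gap: 13.9
```

```bash
python3 -m handwheel '[[0,0,0.0007,0],[0,0,0.0014,0],[0,0,0.0016,0],[0,0,0.0016,0],[0,0,0.0016,0]]'
python3 -c "
from h import *
for n in ('wrist','side','scene'): k,im=shot(n,n+'6.png')
s=read_state();print(s['wrist_force'],s['eef_pos'],s['clock'],s['moment'])
k=K('wrist');print('div',proj(k,[S(-60,50,62),S(-60,150,40)]))
a=cv2.imread('pics/wrist6.png')[100:400,100:500];b=cv2.imread('pics/side6.png')[90:240,220:420];c=cv2.imread('pics/scene6.png')[110:310,180:380]
cv2.imwrite('pics/z6.png',np.hstack([a,np.vstack([cv2.resize(b,(400,300)),cv2.resize(c,(400,300))])[:300]]))
cv2.imwrite('pics/z7.png',np.hstack([cv2.resize(b,(400,300)),cv2.resize(c,(300,300))]))
cv2.imwrite('pics/z8.png',np.vstack([np.hstack([a,cv2.resize(b,(400,300))]),np.hstack([cv2.resize(c,(300,300)),np.zeros((300,500,3),np.uint8)])]))
"
```

```text
clock: 16.48
eef_pos: [521.9, 81.0, 62.0]
eef_rot: [-3.136, 0.001, 1.45]
wrist_force: [-8.5, -1.8, 21.7]
finger_gap: 13.7
[-8.78934212 -1.83528019 22.55527156] [521.95162146  81.02651557  62.06539049] 16.625 [-0.29577195  2.15821081  0.05383655]
div [[315.95451392 326.28791002]
 [316.88708117 169.53867719]]
```

View pics/z8.png

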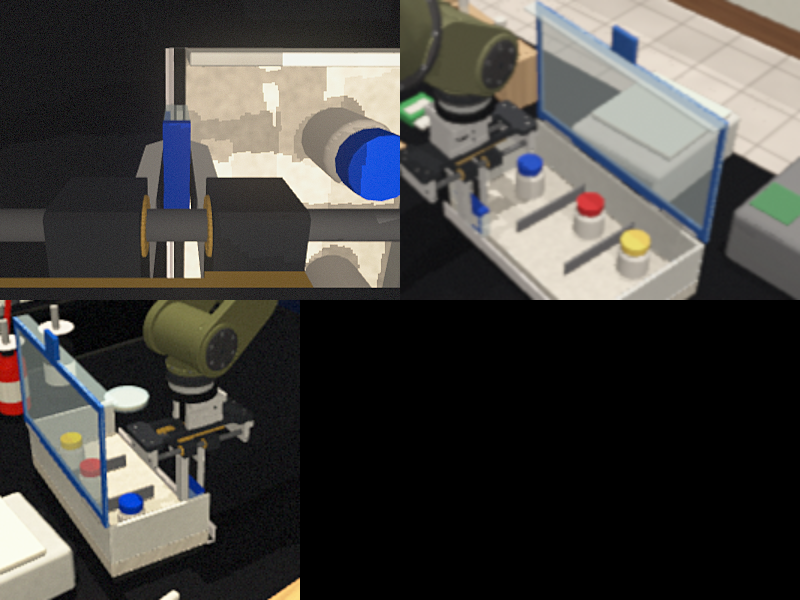

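The holder is home, card to the front, with its shoulders just above the board. The press is steady at about 22 N, the cover is still upright and the jars haven't moved. Handing in with the press held.

```bash
python3 -c "
from h import *
print(proj(K('wrist'),[S(0,165,105),S(-80,165,40)]).round(1).tolist(),read_state()['wrist_force'],read_state()['finger_gap'])
print(manip.sign_off())"
```

```text
[[480.7, 148.2], [286.1, 145.6]] [-8.78934212 -1.83528019 22.55527156] 13.984401025695943
the job is handed in; nothing more can be done
None
```

The cover stands straight up, and the blue-card holder is pressed home in the channel in front of the blue-capped jar's bay. I handed the job in at about 16.6 s, still gripping and pressing; the hand-in gives no verdict.

- **Cover:** I pinched the tab and swung it to a computed 1.570 rad. Its top corners were within about 3 px of the predicted vertical. It moved less than 1 px after I let go and was still upright in the last pictures.
- **Holder:** it went down the slot without touching the sides and met the floor at tool (TCP) z = 62.2 mm, as calculated. The card faces out to the front.
- **Final press:** about 22 N downwards, with the grip commanded at 45 N and no slip seen in the last wrist picture.
- **Centring:** a sideways check showed about 2.5 mm of error, which I corrected before lowering. I estimate it is now within 1–2 mm of the bay's centre.
- **Disagreements:**
  - Pressing also leaves a sideways force of about 9 N along world x on the tool. I took this to be friction and left it.
  - The board edge and lip differed by about 1 px in apparent slope, which I put down to lighting.
- **Everything else:** the last pictures show the jars where they were. I did not re-check the yellow and red holders, the burners, the dish or the marker at the end; no unexpected contact force showed on the way.

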